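Free the jammed lock of a board holder and clamp the circuit board

ROBOT

A 6-joint arm with a two-finger parallel gripper is mounted at the origin on a cart in front of the work surface, level with it; the furniture and walls round the work are solid. World frame = base frame: x ahead of the robot, y to its left, z up, the work surface at z = 0. Lengths are in m, angles in rad, forces in N, time in s.
With the tool pointing down it reaches from about 0.275 to 0.85 m from the base axis. Payload 5.2 kg.
Tool frame: the origin (TCP) lies at the very end of the fingers, on their centre line; the grasp point (between the pads) lies 19 mm behind it; z points along the fingers, y is the line along which they close (so a half turn about z gives the same grasp; the last joint's range is limited). The gripper opens to 85 mm and grips with 20 to 120 N. Pads are 22 mm wide; open, the fingers measure 114 mm over their backs; the gripper's body (76 mm by 85 mm) begins 54 mm behind the grasp point. The pads swing forward as they close: fully open they stand 13 mm farther back than shut.
Start: joints at [-1.307, 0.259, 1.535, -0, 1.348, -0.203], TCP at [0.248, -0.491, 0.231] pointing down, gripper open.
Joint ranges: [-3.14, 3.14], [-0.91, 2.08], [0.19, 2.58], [-1.22, 4.36], [0.22, 2.71], [-3.12, 3.12]. Speed limits (rad/s): [2.57, 2.57, 3.14, 3.14, 3.14, 3.14].

INTERFACE

Orientations are given as a rotation vector (axis times angle).
In Python, from bench import readout, eyes, bot gives the robot as it stands. The module is installed in compiled form; this text tells all that it offers.
- The arm moves only by the shell command python3 -m crank 'ROWS' [OPENING] [FORCE]. ROWS is text: rows parted by semicolons, each of 4 numbers parted by spaces: the shift along the tool's x, y, z in m, then the turn about the tool's z in rad. A call has 1 to 12 rows; each row is the pose to reach, as a shift and turn from the pose commanded when the call began, along the tool's axes at that moment; what a row does not reach only later rows make up. A row lasts 1/12 s, in which the tool goes at most 41.7 mm and 7.16 degrees, less where a joint would pass 70% of its speed; a pose out of reach is approached as far as the arm can. A call with a gripper value outside its range is refused whole. OPENING is the closure, from 0 (fully open) to 1 (shut), set as the call begins (- or left out, the last holds). The fingers move at their own pace and stop on an object; FORCE is the grip in N (left out, the last holds). Time passes only in rows, so rows that repeat a pose let the fingers close. It gives the time, the measured TCP pose, the force, the opening and the grip force at its end, in the units of the state.
- readout.state(): the state, without advancing time (a new reading comes with each control period).
- eyes.capture(name): name is "scene" or "side" or "wrist"; returns the picture (400x640x3 uint8, blue, green, red); there is no depth.
- eyes.camera_params(name): a dict with "camera_matrix" (3x3 intrinsics, pixels), "R" (3x3) and "t" (3): a world point X has camera coordinates R X + t. Camera axes: x right, y down, z forward; pixel columns grow to the right and rows downward; lengths in m; the calibration is good to about 2 mm. The wrist camera is an equidistant fisheye: a pixel r from the principal point sees the ray r / f radians off the axis. A picture is of the moment at which its call begins: read the wrist's pose just before it. camera_params takes no time and is no camera call; for the wrist camera it gives the pose at the moment of the call.
- bot.job_done(): hands the job in; it is judged then, once.
The state is a dict: "t": time; "qpos": joint angles; "joint_velocities": joint speeds; "effort": joint torques, N m; "tcp_pos": TCP position; "ee_rot": TCP orientation; "contact_force": force on the tool from outside, world axes, zero at the start; "moment": the same for the moment, N m; "width": finger opening in m; "finger_force": force on a finger pad.
Only numpy, scipy, OpenCV 4.12 (cv2) and the standard library are available. Lean on these libraries where they do the work, as an engineer would, in place of code of your own. Each camera call takes 0.05 s, during which the arm holds its last target. There are 200 camera calls.

TASK

The lock knob of the circuit-board holder is jammed tight with its jaw in the wrong place, so the board is not held. Break the knob loose anticlockwise with a short firm twist and back it off at least a third of a turn, slide the jaw up so that the board is seated snugly in both grooves (press lightly, do not bow the board), and keep it pressed there while you nip the knob up again finger-tight, about half as tight as you found it. Then let go, with the tools and the tin around it left alone.

Things in the scene. Friction and masses are not known exactly. Their poses are not given: they have to be found in the camera images.
- holder: Fixed board holder, blue feet and jaws on an aluminium rail 238 mm long. Origin on the bench below the middle of a seated board; y runs along the rail to the fixed jaw, z up. Middle rest at z = 56 mm; jaws 92 mm wide, tops at z = 70 mm. Fixed jaw: groove bottom at y = +50 mm, groove 6 mm deep, open from z = 55 to 61 mm. Nothing but the knob stands above 70 mm.
- jaw (a joint): Sliding jaw, m along the holder's +y (to the fixed jaw); 0 = fully open, stop at 0.036. Its groove bottom is at holder y = -80 mm + this value, so it reads about 0.030 with the board seated in both grooves. Lock loose: slides with about 4 N friction; lock tight: held against 10 to 40 N. May be slid by the knob or by its blue body.
- jaw_groove (a point): Middle of the sliding jaw's groove bottom, 56 mm above the bench; axes as the holder's; groove as the fixed jaw's, opening to +y. The knob's axis stands 48 mm behind it (holder -y).
- lock_knob (a joint): Lock knob, rad, grows anticlockwise from above (loosening), -0.3 to 5. Starts jammed at 0 to 0.08: about 0.5 N m (friction varies) breaks it loose. The torque falls evenly to 0.02 N m at 0.65; above that it spins freely and the jaw can slide. Turned back, it rises again alike: about 0.12 N m at 0.5, 0.2 at 0.4, 0.3 at 0.3. The knob rises 1.1 mm per rad.
- knob_grip (a point): Centre of the red wing knob on the sliding jaw: on its turning axis, at mid height of the wing, 90 mm above the bench when tight. The wing is a flat bar 46 mm long (x, turns with the knob), 11 mm thick (y), 20 mm tall (z). Only a firm grip across the 11 mm (60 N or more) breaks it loose.
- board: Brown perforated circuit board, 100 x 155 x 2 mm, loose, level on the holder's middle rest, one long edge a few mm inside the fixed jaw's groove. Origin: middle of its underside; x is the 100 mm side (along the rail, to be clamped between the jaws), y the 155 mm side, z up.
- cutter: Red-handled side cutter 120 mm long lying near the holder, to be left alone.
- tweezer_pair: Steel tweezers 112 mm long lying near the holder, to be left alone.
- flux_tin: Small round gold flux tin, 30 mm wide, 14 mm tall, near the holder, to be left alone.
- pump: Black desoldering pump, 219 mm long, 20 mm thick, lying in front of the holder, to its right, to be left alone.
Things that resemble listed ones, but are neither listed nor needed, are in the scene too. Of the things that look like the board, the larger one is meant.

How it is judged:
By the outcome, as a careful person would: the job done as asked, in the order asked, and still so for the second after the job is handed in, with the robot touching nothing.
It also fails if it takes over 54 s, if anything falls off the work surface, if the arm or the gripper's body presses on something with over 40 N, if the wrist force passes 120 N, or if a joint passes its speed limit or range.

## Working session

There is one attempt and no reset: what is moved stays moved. The work goes in short steps, Python scripts to look and compute and a shell command to move; the robot and the scene stay as the last step left them, time stands still between calls to the robot, and variables do not carry over. Pictures are saved under pics/ and viewed, at most 10 in all, crops included, and the job is handed in when it is done.

```bash
mkdir -p pics; python3 - <<'E'
from bench import readout, eyes
import cv2
s=readout.state();print(s)
for n in ("scene","side"):
    cv2.imwrite(f"pics/{n}0.png",eyes.capture(n)); p=eyes.camera_params(n);print(n,p)
E
```

```text
{'t': 0.0, 'qpos': array([-1.30677496e+00,  2.59346235e-01,  1.53612236e+00,  1.67660118e-05,
        1.34802792e+00, -2.02776304e-01]), 'joint_velocities': array([ 0.0001853 ,  0.00168279, -0.00048216, -0.00035309,  0.00154305,
        0.00056836]), 'effort': array([-3.26681020e-04, -4.46032262e+01, -2.90571570e+01, -4.68504459e-04,
        1.16419527e-02,  1.79010812e-06]), 'tcp_pos': array([ 0.24740589, -0.49059161,  0.23045722]), 'ee_rot': array([-3.05456073e+00, -7.26158998e-01,  6.58572027e-05]), 'contact_force': array([-1.18899073,  0.1467412 ,  0.18958075]), 'moment': array([-0.01236866,  0.0457531 ,  0.00806264]), 'finger_force': 0.0, 'width': 0.08538085402525053}
scene {'camera_matrix': array([[394.68704902,   0.        , 323.56732991],
       [  0.        , 394.68704902, 201.51964546],
       [  0.        ,   0.        ,   1.        ]]), 'R': array([[-0.75950961, -0.6504669 ,  0.00616111],
       [-0.48751371,  0.56291762, -0.6674235 ],
       [ 0.4306687 , -0.50991819, -0.74465288]]), 't': array([0.37718685, 0.42882102, 0.89605291])}
side {'camera_matrix': array([[411.37777695,   0.        , 319.5907461 ],
       [  0.        , 411.37777695, 194.78157716],
       [  0.        ,   0.        ,   1.        ]]), 'R': array([[ 0.97233924, -0.23275312,  0.01955471],
       [-0.11341332, -0.54365795, -0.83160895],
       [ 0.20419065,  0.80638825, -0.55501727]]), 't': array([-0.59102224,  0.08505385,  1.08696478])}
```

View pics/scene0.png

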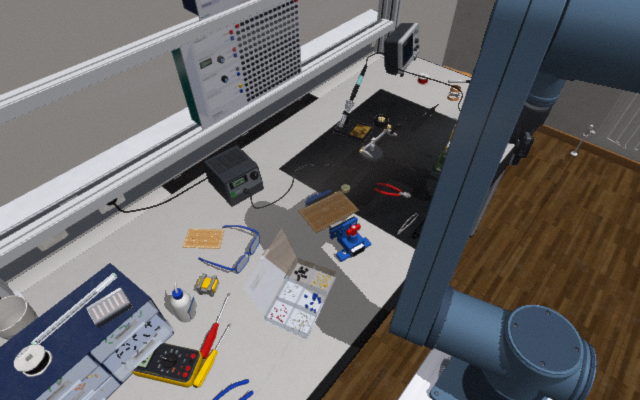

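View pics/side0.png

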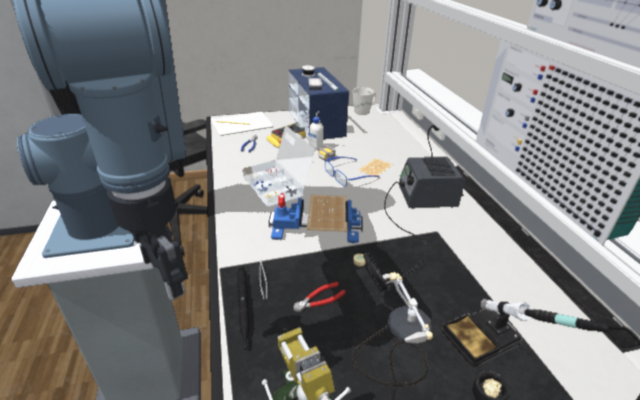

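The brown board sits in the holder at scene (328,210) / side (328,213). The other candidate is a smaller orange perfboard at scene (203,238) / side (376,167). The one in the holder is the larger, brown one, so it fits. The red knob is at scene (352,230) / side (282,202). I'll confirm this in an enlarged crop.

```bash
python3 - <<'E'
import cv2,numpy as np
a=cv2.imread("pics/scene0.png")[180:270,290:385]; b=cv2.imread("pics/side0.png")[180:255,260:375]
a=cv2.resize(a,None,fx=4,fy=4,interpolation=2); b=cv2.resize(b,None,fx=3.5,fy=3.5,interpolation=2)
o=np.zeros((360,380+403,3),np.uint8);o[:a.shape[0],:380]=a;o[:b.shape[0],380:380+b.shape[1]]=b[:360]
cv2.imwrite("pics/crop0.png",o)
E
```

```text
(no output)
```

View pics/crop0.png

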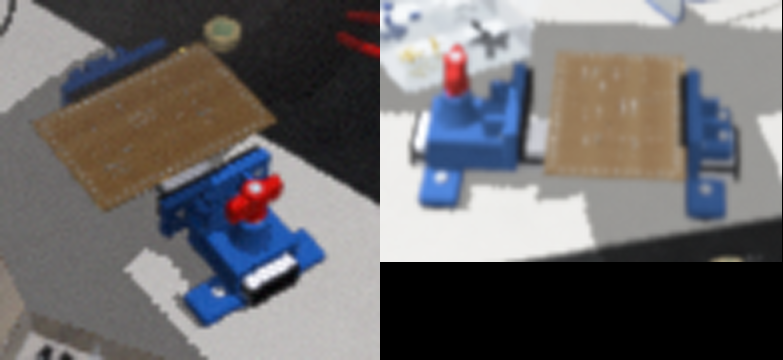

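The crop shows the brown board, larger than the orange one, resting in the blue holder. The red wing knob centre is at scene (354,229.5) / side (282,200.5), with its wing roughly parallel to the jaw. Now I'll triangulate.

```bash
cat > h.py <<'E'
import numpy as np
from bench import eyes
P={n:eyes.camera_params(n) for n in("scene","side")}
def ray(n,uv):
    p=P[n];d=p["R"].T@np.linalg.solve(p["camera_matrix"],[*uv,1.]);return -p["R"].T@p["t"],d
def plane(n,uv,z):
    o,d=ray(n,uv);return o+d*(z-o[2])/d[2]
def tri(a,b):
    o1,d1=ray("scene",a);o2,d2=ray("side",b)
    s=np.linalg.lstsq(np.c_[d1,-d2],o2-o1,rcond=None)[0]
    x,y=o1+d1*s[0],o2+d2*s[1];return (x+y)/2,np.linalg.norm(x-y)
S=lambda x,y:(290+x/4-.4,180+y/4-.4)
D=lambda x,y:(260+(x-380)/3.5-.4,180+y/3.5-.4)
E
python3 - <<'E'
from h import *
np.set_printoptions(precision=4,suppress=True)
print("knob",tri(S(255,198),D(457,72)),plane("scene",S(255,198),.09),plane("side",D(457,72),.09))
print("wing",plane("scene",S(230,215),.09),plane("scene",S(282,183),.09))
A=[S(35,122),S(205,45),S(277,122),S(107,208)];B=[D(557,52),D(682,55),D(687,180),D(545,175)]
# scene corners to side corners
for i,a in enumerate(A): print("sc",plane("scene",a,.058))
for b in B: print("si",plane("side",b,.058))
print("fixed jaw top",plane("side",D(692,70),.07),plane("side",D(692,185),.07))
print("slid jaw top",plane("side",D(522,65),.07),plane("side",D(522,165),.07), plane("scene",S(160,192),.07),plane("scene",S(268,152),.07))
print(plane("scene",S(65,95),.07),plane("scene",S(163,42),.07))
E
```

```text
knob (array([ 0.4803, -0.1058,  0.089 ]), np.float64(0.0014418439515517505)) [ 0.4791 -0.105   0.09  ] [ 0.4808 -0.1068  0.09  ]
wing [ 0.483  -0.0822  0.09  ] [ 0.4729 -0.1277  0.09  ]
sc [ 0.6606 -0.0755  0.058 ]
sc [ 0.6145 -0.2199  0.058 ]
sc [ 0.5243 -0.1935  0.058 ]
sc [ 0.567 -0.05   0.058]
si [ 0.5683 -0.0492  0.058 ]
si [ 0.6635 -0.0734  0.058 ]
si [ 0.6223 -0.2243  0.058 ]
si [ 0.527  -0.1983  0.058 ]
fixed jaw top [ 0.6593 -0.1117  0.07  ] [ 0.6191 -0.2444  0.07  ]
slid jaw top [ 0.5345 -0.0787  0.07  ] [ 0.5107 -0.1989  0.07  ] [ 0.5418 -0.0784  0.07  ] [ 0.5063 -0.1576  0.07  ]
[ 0.6544 -0.1023  0.07  ] [ 0.6342 -0.192   0.07  ]
```

```bash
python3 -m crank '0.381 -0.239 0.02 -0.842;0.381 -0.239 0.02 -0.842;0.381 -0.239 0.02 -0.842;0.381 -0.239 0.02 -0.842;0.381 -0.239 0.02 -0.842;0.381 -0.239 0.02 -0.842;0.381 -0.239 0.02 -0.842;0.381 -0.239 0.02 -0.842;0.381 -0.239 0.02 -0.842;0.381 -0.239 0.02 -0.842;0.381 -0.239 0.02 -0.842;0.381 -0.239 0.02 -0.842' 0.3 60
python3 -m crank '0 0 0 0;0 0 0 0'
python3 - <<'E'
from bench import readout, eyes
import cv2,numpy as np,json
s=readout.state();print(s["t"],s["tcp_pos"],s["ee_rot"],s["qpos"],s["contact_force"])
p=eyes.camera_params("wrist");np.savez("w1.npz",**{k:np.array(v) for k,v in p.items()});print(p)
cv2.imwrite("pics/wrist1.png",eyes.capture("wrist"))
E
```

```text
t: 1.1
tcp_pos: [0.482, -0.1009, 0.2108]
ee_rot: [-2.486, -1.918, -0.003]
contact_force: [-0.1, 0.4, 0.0]
width: 0.0597
finger_force: 0.0
t: 1.27
tcp_pos: [0.4798, -0.1064, 0.211]
ee_rot: [-2.491, -1.913, 0.002]
contact_force: [-0.5, -0.1, 0.3]
width: 0.0598
finger_force: 0.0
1.2667 [ 0.47983038 -0.10640087  0.21097186] [-2.49124958e+00 -1.91323191e+00  1.52224613e-03] [-4.45121062e-01  1.69326657e-01  1.70124426e+00 -6.90757237e-04
  1.27186162e+00 -1.83940767e-01] [-0.47842772 -0.11781614  0.30576714]
{'camera_matrix': array([[309.70691629,   0.        , 320.99533586],
       [  0.        , 309.70691629, 203.45507814],
       [  0.        ,   0.        ,   1.        ]]), 'R': array([[ 0.96606427, -0.25829758, -0.00148173],
       [-0.24523315, -0.9189731 ,  0.30878657],
       [-0.08112049, -0.2979443 , -0.9511302 ]]), 't': array([-0.49078576, -0.01423594,  0.36697081])}
```

View pics/wrist1.png

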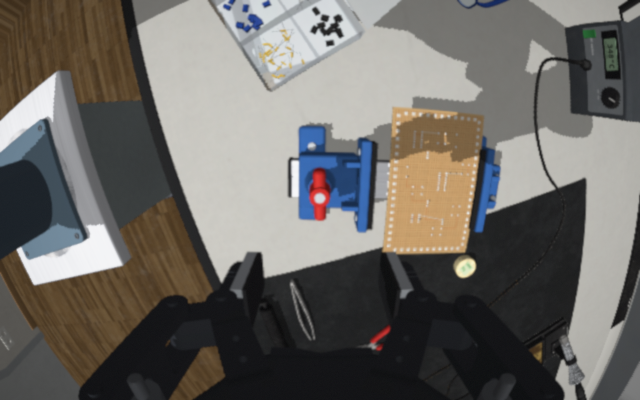

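Wrist view: the knob hub is at about (320,197), with the wing near vertical from (319,171) to (319,219). The sliding jaw is at x≈366, the board spans x 388–484, and the fixed jaw is at x≈487. The board is slightly twisted relative to the jaws. I'll enlarge this.

```bash
python3 - <<'E'
import cv2
a=cv2.imread("pics/wrist1.png")[100:265,280:510]
cv2.imwrite("pics/crop1.png",cv2.resize(a,None,fx=3.4,fy=3.4,interpolation=2))
E
```

```text
(no output)
```

View pics/crop1.png

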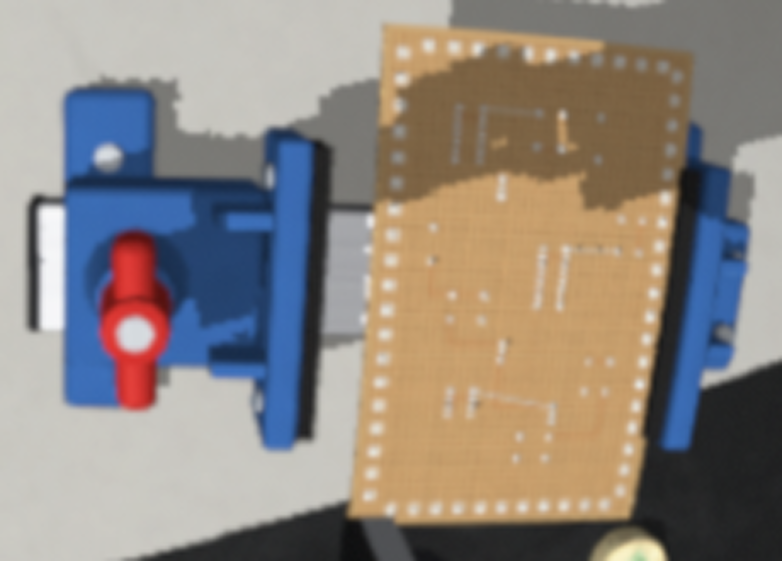

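```bash
cat >> h.py <<'E'
def wplane(f,uv,z):
    p=np.load(f);K=p["camera_matrix"];v=np.array([uv[0]-K[0,2],uv[1]-K[1,2]])/K[0,0];r=np.hypot(*v)
    d=p["R"].T@np.array([*(v/r*np.sin(r)),np.cos(r)]);o=-p["R"].T@p["t"];return o+d*(z-o[2])/d[2]
W=lambda x,y:(280+x/3.4-.4,100+y/3.4-.4)
E
python3 - <<'E'
from h import *
np.set_printoptions(precision=4,suppress=True)
def seg(n,a,b,z):
    A,B=wplane("w1.npz",W(*a),z),wplane("w1.npz",W(*b),z);d=A-B;print(n,A,B,(A+B)[:2]/2,"len",np.linalg.norm(d),"ang",np.degrees(np.arctan2(d[1],d[0])))
seg("wing",(133,235),(137,405),.1);seg("wing9",(133,235),(137,405),.09)
for z in(.09,.1,.104):print("hub",z,wplane("w1.npz",W(135,333),z))
seg("jaw fr",(328,145),(311,438),.07);seg("jaw bk",(273,135),(265,445),.07)
seg("fix fr",(683,170),(646,440),.07)
seg("bd L",(385,25),(350,515),.058);seg("bd R",(692,52),(632,520),.058);seg("bd T",(692,52),(385,25),.058);seg("bd B",(632,520),(350,515),.058)
E
```

```text
wing [ 0.4849 -0.0799  0.1   ] [ 0.4743 -0.123   0.1   ] [ 0.4796 -0.1014] len 0.0443654294706607 ang 76.2348581975811
wing9 [ 0.4843 -0.0818  0.09  ] [ 0.4733 -0.1266  0.09  ] [ 0.4788 -0.1042] len 0.04612104615561873 ang 76.23485819758109
hub 0.09 [ 0.478  -0.1071  0.09  ]
hub 0.1 [ 0.4788 -0.1042  0.1   ]
hub 0.104 [ 0.4792 -0.103   0.104 ]
jaw fr [ 0.5407 -0.0748  0.07  ] [ 0.5177 -0.1572  0.07  ] [ 0.5292 -0.116 ] len 0.0855036628734224 ang 74.43399591123027
jaw bk [ 0.5267 -0.0686  0.07  ] [ 0.5041 -0.1558  0.07  ] [ 0.5154 -0.1122] len 0.09004810192743481 ang 75.49532899006091
fix fr [ 0.6455 -0.1055  0.07  ] [ 0.623  -0.1881  0.07  ] [ 0.6343 -0.1468] len 0.08565243292399663 ang 74.77162108081609
bd L [ 0.5663 -0.0471  0.058 ] [ 0.5254 -0.192   0.058 ] [ 0.5458 -0.1196] len 0.15052121609200078 ang 74.21509576196951
bd R [ 0.6612 -0.0733  0.058 ] [ 0.621  -0.2233  0.058 ] [ 0.6411 -0.1483] len 0.15537594611762023 ang 74.98200843807123
bd T [ 0.6612 -0.0733  0.058 ] [ 0.5663 -0.0471  0.058 ] [ 0.6138 -0.0602] len 0.09845740233252635 ang -15.397388430275951
bd B [ 0.621  -0.2233  0.058 ] [ 0.5254 -0.192   0.058 ] [ 0.5732 -0.2077] len 0.10062146716486597 ang -18.162858474449855
```

Everything agrees: knob at (0.479, -0.105), rail direction -15°, and the jaw needs about 19 mm of travel. Next I'll descend astride the wing, then grip.

```bash
python3 -m crank '0.001 -0.001 0.04 -0.02;0.001 -0.001 0.08 -0.02;0.001 -0.001 0.11 -0.02;0.001 -0.001 0.13 -0.02;0.001 -0.001 0.1365 -0.02;0.001 -0.001 0.1365 -0.02;0.001 -0.001 0.1365 -0.02' 0.3 60
python3 -m crank '0 0 0 0;0 0 0 0;0 0 0 0;0 0 0 0' 0.75 40
python3 - <<'E'
from bench import readout, eyes
import cv2
s=readout.state();print(s["tcp_pos"],s["contact_force"],s["moment"],s["width"],s["finger_force"])
a=eyes.capture("wrist");b=eyes.capture("side")[150:260,230:390]
import numpy as np
o=np.zeros((400,800,3),np.uint8);o[:,:320]=cv2.resize(a[100:300,220:380],(320,400));o[:330,320:]=cv2.resize(b,(480,330));cv2.imwrite("pics/grip.png",o)
E
```

```text
t: 1.9
tcp_pos: [0.4798, -0.1063, 0.0756]
ee_rot: [2.474, 1.934, 0.0]
contact_force: [0.4, -0.6, 0.4]
width: 0.0598
finger_force: 0.0
t: 2.23
tcp_pos: [0.4793, -0.105, 0.0756]
ee_rot: [2.473, 1.937, -0.0]
contact_force: [-0.6, -0.1, 0.8]
width: 0.0215
finger_force: 0.4
[ 0.47929234 -0.10500871  0.07562161] [-0.58570184 -0.06871579  0.83741134] [-0.01194337  0.16287806 -0.00281262] 0.02150009204828081 0.38600904212216847
```

View pics/grip.png

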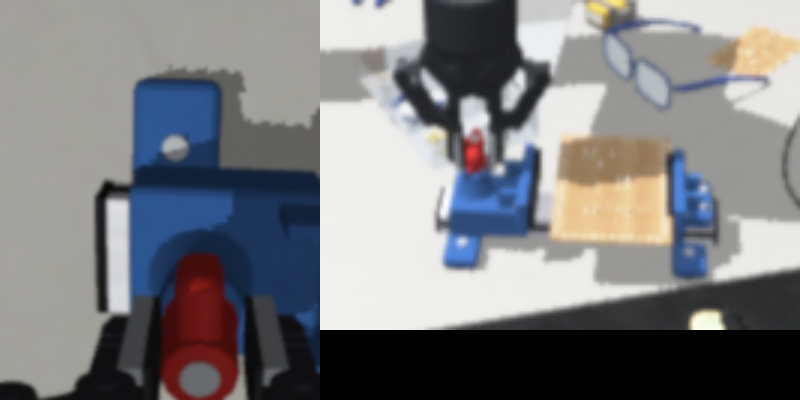

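The pads straddle the wing centrally, with the hub midway between them. Now the firm grip.

```bash
python3 -m crank '0 0 0 0;0 0 0 0;0 0 0 0;0 0 0 0;0 0 0 0' 1 110
python3 -c "
from bench import readout;s=readout.state();print(s['contact_force'],s['moment'],s['width'],s['finger_force'],s['qpos'])"
```

```text
t: 2.75
tcp_pos: [0.4788, -0.1048, 0.0757]
ee_rot: [-2.472, -1.937, 0.001]
contact_force: [-7.2, 1.8, 10.5]
width: 0.016
finger_force: 107.5
[-7.17424187  1.79362031 10.515728  ] [ 0.1878438   1.06184669 -0.00112986] 0.015968090237972386 107.47641535606817 [-4.43090701e-01  3.20971484e-01  1.87787105e+00 -5.78229252e-04
  9.43809607e-01 -2.01350252e-01]
```

```bash
m(){ python3 -c "
from bench import readout;s=readout.state();print('F',s['contact_force'].round(1),'M',s['moment'].round(3),s['qpos'][5].round(3),s['width'].round(4),s['finger_force'])"; }
python3 -m crank '0 0 0 -0.06' >/dev/null;m
python3 -m crank '0 0 0 -0.08;0 0 0 -0.08' >/dev/null;m
python3 -m crank '0 0 0 -0.1;0 0 0 -0.1' >/dev/null;m
```

```text
Traceback (most recent call last):
AttributeError: 'float' object has no attribute 'round'
Traceback (most recent call last):
AttributeError: 'float' object has no attribute 'round'
Traceback (most recent call last):
AttributeError: 'float' object has no attribute 'round'
```

```bash
cat > m.sh <<'E'
python3 -c "
from bench import readout;s=readout.state();print(round(s['t'],2),s['tcp_pos'].round(4),'F',s['contact_force'].round(1),'M',s['moment'].round(3),s['qpos'][5].round(3),round(s['width'],4),round(s['finger_force'],1))"
E
bash m.sh
python3 -m crank '0 0 0 -0.08;0 0 0 -0.08' >/dev/null;bash m.sh
python3 -m crank '0 0 0 -0.08;0 0 0 -0.08' >/dev/null;bash m.sh
```

```text
3.17 [ 0.4795 -0.1049  0.0757] F [-4.   0.8  9.3] M [ 0.182  0.824 -0.05 ] -0.446 0.0156 108.0
3.33 [ 0.4796 -0.105   0.0758] F [-3.9  0.2  8.8] M [ 0.189  0.747 -0.016] -0.525 0.0161 108.0
3.5 [ 0.4796 -0.1049  0.0758] F [-3.5  1.9  8.8] M [ 0.208  0.663 -0.097] -0.605 0.0156 108.0
```

```bash
python3 - <<'E'
from bench import eyes
import cv2,numpy as np
b=eyes.capture("side")[165:245,250:330];c=eyes.capture("scene")[195:265,315:395];a=eyes.capture("wrist")[160:300,240:400]
o=np.zeros((330,800,3),np.uint8);o[:320,:366]=cv2.resize(a,(366,320));o[:240,366:606]=cv2.resize(b,(240,240));o[:170,606:800]=cv2.resize(c,(194,170));cv2.imwrite("pics/tw.png",o)
E
```

```text
(no output)
```

View pics/tw.png

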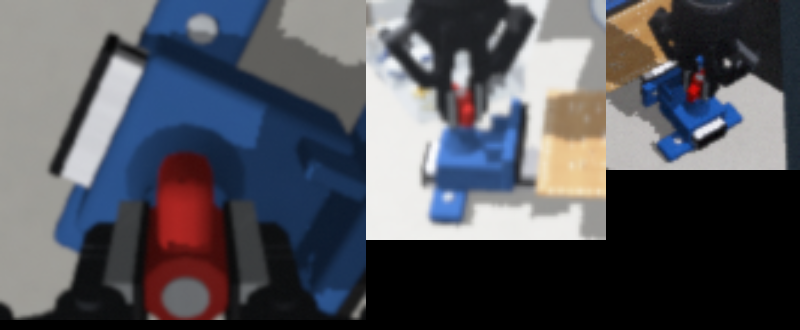

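The wing has turned with the gripper: it is still square between the pads while the holder appears rotated by about 23°. So the knob has broken loose with no slip. I'll continue to about 2.4 rad in total, rising with the thread.

```bash
python3 -m crank '0 0 0 -0.1;0 0 -0.0002 -0.2;0 0 -0.0003 -0.3;0 0 -0.0004 -0.4;0 0 -0.0005 -0.5;0 0 -0.0006 -0.6;0 0 -0.0007 -0.7;0 0 -0.0008 -0.8;0 0 -0.0009 -0.9;0 0 -0.001 -1;0 0 -0.001 -1' >/dev/null;bash m.sh
python3 -m crank '0 0 0 -0.1;0 0 -0.0002 -0.2;0 0 -0.0003 -0.3;0 0 -0.0004 -0.4;0 0 -0.0005 -0.5;0 0 -0.0006 -0.6;0 0 -0.0007 -0.7;0 0 -0.0008 -0.8;0 0 -0.0009 -0.9;0 0 -0.001 -1;0 0 -0.001 -1;0 0 -0.001 -1' >/dev/null;bash m.sh
python3 - <<'E'
from bench import eyes
import cv2,numpy as np
b=eyes.capture("side")[165:245,250:330];a=eyes.capture("wrist")[130:330,200:440]
o=np.zeros((330,740,3),np.uint8);o[:,:396]=cv2.resize(a,(396,330));o[:320,400:720]=cv2.resize(b,(320,320));cv2.imwrite("pics/tw2.png",o)
E
```

```text
4.57 [ 0.4806 -0.1043  0.0767] F [-0.9  4.4  5.8] M [0.652 0.037 0.016] -1.607 0.016 107.7
5.57 [ 0.4804 -0.1032  0.0777] F [1.1 9.1 8.5] M [ 1.454 -0.024  0.097] -2.602 0.016 108.0
```

View pics/tw2.png

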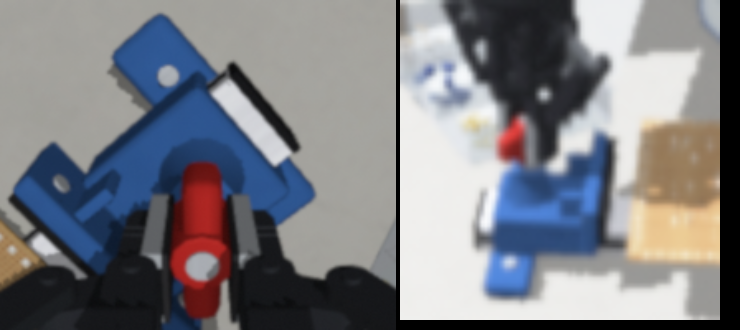

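The knob has turned 2.40 rad with the wing still in the pads. Next: slide along the rail, which is (-0.66, -0.75) in tool axes. I'll also ease off about 1 mm of side load.

```bash
python3 -m crank '-0.0014 0 0 0;-0.003 -0.0018 0 0;-0.005 -0.004 0 0;-0.0074 -0.0068 0 0;-0.0074 -0.0068 0 0;-0.0074 -0.0068 0 0' >/dev/null;bash m.sh
python3 -m crank '-0.001 -0.0011 0 0;-0.002 -0.0023 0 0;-0.003 -0.0034 0 0;-0.0033 -0.0038 0 0;-0.0033 -0.0038 0 0' >/dev/null;bash m.sh
```

```text
6.17 [ 0.4902 -0.1057  0.0778] F [-0.7  5.3  7.8] M [ 0.774  0.151 -0.005] -2.595 0.0159 108.0
6.58 [ 0.4946 -0.1069  0.0777] F [-2.2  4.9  8.8] M [0.785 0.38  0.009] -2.594 0.0157 108.2
```

```bash
for i in 1 ; do python3 -m crank '-0.0006 -0.0008 0 0;-0.0013 -0.0015 0 0;-0.0013 -0.0015 0 0' >/dev/null;bash m.sh; done
python3 -m crank '-0.0007 -0.0008 0 0;-0.0007 -0.0008 0 0;-0.0007 -0.0008 0 0' >/dev/null;bash m.sh
python3 -m crank '-0.0007 -0.0008 0 0;-0.0007 -0.0008 0 0;-0.0007 -0.0008 0 0' >/dev/null;bash m.sh
```

```text
6.83 [ 0.4965 -0.1074  0.0778] F [-2.3  5.   9.1] M [ 0.755  0.442 -0.028] -2.593 0.0159 108.2
7.08 [ 0.4975 -0.1077  0.0778] F [-1.2  5.   8.1] M [ 0.8    0.401 -0.002] -2.593 0.0159 108.2
7.33 [ 0.4985 -0.108   0.0778] F [-2.5  4.   8.8] M [ 0.786  0.39  -0.033] -2.592 0.0158 108.2
```

```bash
python3 -m crank '-0.0007 -0.0008 0 0;-0.0007 -0.0008 0 0;-0.0007 -0.0008 0 0' >/dev/null;bash m.sh
python3 -m crank '-0.0004 -0.0004 0 0;-0.0004 -0.0004 0 0;-0.0004 -0.0004 0 0' >/dev/null;bash m.sh
python3 - <<'E'
from bench import eyes
import cv2,numpy as np
np.savez("w2.npz",**{k:np.array(v) for k,v in eyes.camera_params("wrist").items()})
b=eyes.capture("side");a=eyes.capture("wrist");cv2.imwrite("pics/w2.png",a);cv2.imwrite("pics/s2.png",b)
o=np.zeros((560,800,3),np.uint8);o[:250,:400]=cv2.resize(a,(400,250));o[250:,:]=cv2.resize(b[175:250,260:454],(800,310),interpolation=2);cv2.imwrite("pics/v2.png",o)
E
```

```text
7.58 [ 0.4995 -0.1083  0.0777] F [-2.7  5.   9. ] M [ 0.773  0.435 -0.011] -2.592 0.0158 108.2
7.83 [ 0.5    -0.1084  0.0777] F [-1.6  4.9  8.4] M [0.711 0.513 0.014] -2.592 0.0162 108.2
```

View pics/v2.png

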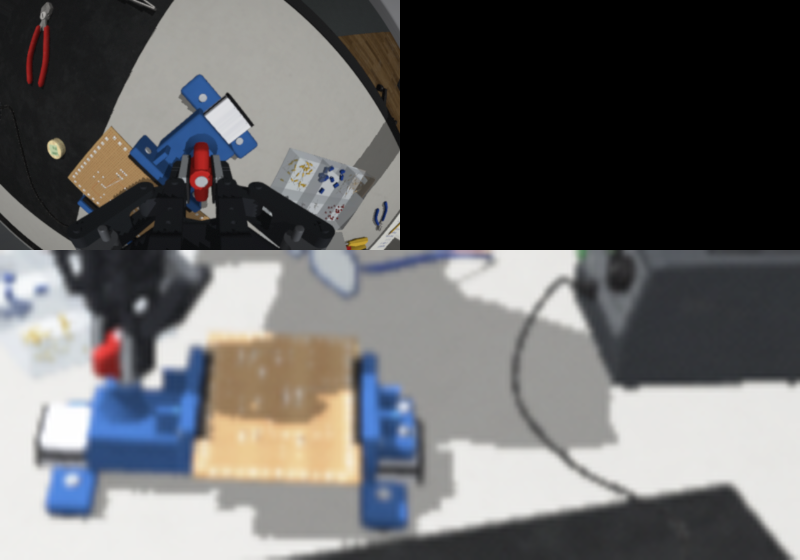

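The jaw has closed on the board: no gap is visible on the left, and the tools and tin are untouched. There is no rise in force yet, so I'll keep creeping to contact.

```bash
for i in 1; do python3 -m crank '-0.0004 -0.0004 0 0;-0.0004 -0.0004 0 0;-0.0004 -0.0004 0 0' >/dev/null;bash m.sh;done
python3 -m crank '-0.0004 -0.0004 0 0;-0.0004 -0.0004 0 0;-0.0004 -0.0004 0 0' >/dev/null;bash m.sh
python3 -m crank '-0.0004 -0.0004 0 0;-0.0004 -0.0004 0 0;-0.0004 -0.0004 0 0' >/dev/null;bash m.sh
```

```text
8.18 [ 0.5005 -0.1085  0.0778] F [-1.3  3.9  8.6] M [ 0.733  0.494 -0.029] -2.591 0.0159 108.3
8.43 [ 0.501  -0.1087  0.0778] F [-1.9  4.1 10.3] M [ 0.704  0.545 -0.014] -2.591 0.0159 108.3
8.68 [ 0.5016 -0.1088  0.0777] F [-2.6  3.3  9. ] M [ 0.717  0.5   -0.055] -2.591 0.016 108.3
```

```bash
python3 -m crank '-0.0004 -0.0004 0 0;-0.0004 -0.0004 0 0;-0.0004 -0.0004 0 0' >/dev/null;bash m.sh
python3 -m crank '-0.0004 -0.0004 0 0;-0.0004 -0.0004 0 0;-0.0004 -0.0004 0 0' >/dev/null;bash m.sh
python3 - <<'E'
import cv2,sys
from bench import eyes
import numpy as np
b=eyes.capture("side");cv2.imwrite("pics/s3.png",b)
from h import *
np.set_printoptions(precision=4,suppress=True)
T=lambda x,y:(260+x/4.124-.4,175+(y-250)/4.133-.4)
A=plane("side",T(209,349),.07);B=plane("side",T(360,352),.07);print(A,B,np.linalg.norm(A-B))
for p in((208,335),(358,340),(360,483),(195,475)):print(plane("side",T(*p),.058))
E
```

```text
8.93 [ 0.502  -0.1089  0.0777] F [-2.6  4.2 10. ] M [0.64  0.608 0.027] -2.591 0.0163 108.3
9.18 [ 0.502  -0.1089  0.0777] F [-5.3  4.7 10.4] M [ 0.644  0.844 -0.001] -2.59 0.0158 108.4
[ 0.5604 -0.086   0.07  ] [ 0.6549 -0.1093  0.07  ] 0.09735817659355368
[ 0.5671 -0.0525  0.058 ]
[ 0.6634 -0.0787  0.058 ]
[ 0.6214 -0.2239  0.058 ]
[ 0.5278 -0.1962  0.058 ]
```

```bash
python3 - <<'E'
import cv2,numpy as np
from bench import eyes
b=cv2.imread("pics/s3.png")[190:250,265:375];a=eyes.capture("scene");cv2.imwrite("pics/c3.png",a);a=a[175:250,285:385]
o=np.zeros((600,660,3),np.uint8);o[:330,:605]=cv2.resize(b,None,fx=5.5,fy=5.5,interpolation=2);o[332:332+262,:350]=cv2.resize(a,None,fx=3.5,fy=3.5,interpolation=2)[:262]
w=eyes.capture("wrist")[170:360,120:340];o[332:332+259,355:655]=cv2.resize(w,(300,259))
cv2.imwrite("pics/v3.png",o)
E
```

```text
(no output)
```

View pics/v3.png

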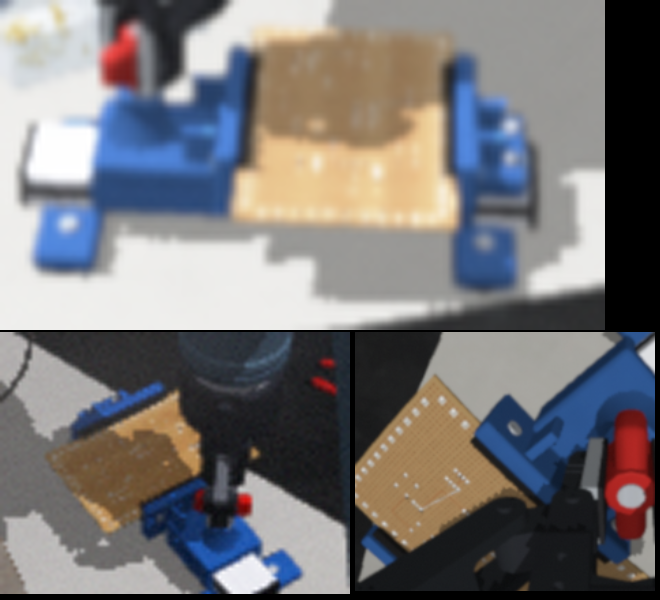

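```bash
python3 - <<'E'
from h import *
np.set_printoptions(precision=4,suppress=True)
T=lambda x,y:(265+x/5.5-.4,190+y/5.5-.4)
u=np.array([.966,-.259])
f=lambda x,y,z:plane("side",T(x,y),z)[:2]@u
print("slide lip",f(259,55,.07),f(244,168,.07),"fix lip",f(445,60,.07),f(446,165,.07))
print("board L",f(252,30,.058),f(232,215,.058),"R",f(452,37,.058),f(459,228,.058))
print("tcp",np.array([.502,-.1089])@u)
E
python3 -m crank '-0.0003 -0.0003 0 0;-0.0003 -0.0003 0 0;-0.0003 -0.0003 0 0' >/dev/null;bash m.sh
```

```text
slide lip 0.5675698525978218 0.5647068005904958 fix lip 0.6571272756618645 0.6554521541176785
board L 0.5624884519804649 0.5603494695634597 R 0.6622333056926994 0.6610878244776389
tcp 0.5131371
9.58 [ 0.5021 -0.1089  0.0777] F [-6.4  3.2 10.6] M [ 0.634  1.047 -0.006] -2.59 0.0161 108.6
```

The lip gap measures about 90 mm (88 seated, 82 at the stop), and the board spans 5–6 mm past each lip. So it is seated in both grooves and lightly pressed. Now I'll tighten while keeping the pressure on.

```bash
cat > m.sh <<'E'
python3 -c "
import numpy as np
from bench import readout;s=readout.state();F=s['contact_force'];r=s['ee_rot']
print(round(s['t'],2),s['tcp_pos'].round(4),'F',F.round(1),'rail %.1f perp %.1f'%(F@[.966,-.259,0],F@[.259,.966,0]),'Mz',s['moment'][2].round(3),'knob+ %.3f'%((2*np.arctan2(r[1],r[0])-1.3287)%(2*np.pi)),'tau6',s['effort'][5].round(3),round(s['width'],4),round(s['finger_force'],1))"
E
bash m.sh
python3 -m crank '0 0 0 0.1;0 0 0.0002 0.2;0 0 0.0003 0.3;0 0 0.0004 0.4;0 0 0.0005 0.5;0 0 0.0006 0.6;0 0 0.0007 0.7;0 0 0.0008 0.8' >/dev/null;bash m.sh
```

```text
9.58 [ 0.5021 -0.1089  0.0777] F [-6.4  3.2 10.6] rail -7.0 perp 1.4 Mz -0.006 knob+ 2.401 tau6 -0.022 0.0161 108.6
10.25 [ 0.5023 -0.1098  0.0769] F [-6.7  1.2  9.6] rail -6.8 perp -0.6 Mz 0.049 knob+ 1.596 tau6 -1.577 0.0158 108.3
```

```bash
python3 -m crank '0 0 0 0.1;0 0 0.0002 0.2;0 0 0.0003 0.3;0 0 0.0004 0.4;0 0 0.0005 0.5;0 0 0.0006 0.6;0 0 0.0007 0.7;0 0 0.0008 0.8' >/dev/null;bash m.sh
python3 -m crank '0 0 0 0.06;0 0 0.0001 0.12' >/dev/null;bash m.sh
python3 -m crank '0 0 0 0.06;0 0 0.0001 0.12' >/dev/null;bash m.sh
```

```text
10.92 [ 0.5017 -0.1105  0.076 ] F [-8.4 -2.3 10.3] rail -7.5 perp -4.3 Mz -0.021 knob+ 0.796 tau6 -1.566 0.0157 108.5
11.08 [ 0.5016 -0.1106  0.0758] F [-9.4 -3.1 11.1] rail -8.3 perp -5.4 Mz 0.059 knob+ 0.678 tau6 -0.821 0.0158 108.7
11.25 [ 0.5014 -0.1107  0.0758] F [-10.7  -3.2  11.8] rail -9.5 perp -5.9 Mz 0.129 knob+ 0.558 tau6 -0.842 0.0161 108.8
```

```bash
python3 -m crank '0 0 0 0.05;0 0 0 0.1' >/dev/null;bash m.sh
python3 -m crank '0 0 0 0.04;0 0 0 0.08' >/dev/null;bash m.sh
python3 -m crank '0 0 0 0.02;0 0 0 0.03' >/dev/null;bash m.sh
```

```text
11.42 [ 0.5013 -0.1107  0.0758] F [-9.5 -3.7 10.5] rail -8.2 perp -6.0 Mz 0.185 knob+ 0.459 tau6 -0.594 0.016 108.7
11.58 [ 0.5012 -0.1107  0.0758] F [-9.9 -3.5 10.9] rail -8.7 perp -6.0 Mz 0.252 knob+ 0.380 tau6 -0.363 0.0159 108.7
11.75 [ 0.5012 -0.1107  0.0758] F [-9.3 -3.7 11.5] rail -8.0 perp -6.0 Mz 0.222 knob+ 0.351 tau6 0.279 0.0159 108.7
```

```bash
python3 -m crank '0 0 0 0.03;0 0 0 0.03;0 0 0 0.03' >/dev/null;bash m.sh
python3 -m crank '0 0 0 0;0 0 0 0' - 20 >/dev/null;bash m.sh
python3 -m crank '0 0 0 0;0 0 0 0;0 0 0 0;0 0 0 0;0 0 0 0' 0.4 >/dev/null;bash m.sh
python3 -m crank '0 0 -0.02 0;0 0 -0.06 0;0 0 -0.1 0;0 0 -0.13 0;0 0 -0.15 0;0 0 -0.15 0;0 0 -0.15 0' >/dev/null;bash m.sh
python3 - <<'E'
from bench import eyes
import cv2,numpy as np
a=eyes.capture("side");cv2.imwrite("pics/s4.png",a);b=cv2.imread("pics/s3.png")
c=lambda i:i[205:250,280:375].astype(float)
print("mean diff",np.abs(c(a)-c(b)).mean(), cv2.phaseCorrelate(cv2.cvtColor(c(b).astype(np.float32),6),cv2.cvtColor(c(a).astype(np.float32),6)))
p=eyes.camera_params("wrist");np.savez("w4.npz",**{k:np.array(v) for k,v in p.items()});w=eyes.capture("wrist");cv2.imwrite("pics/w4.png",w)
# red wing: centroid and direction
h=cv2.cvtColor(w,40);m=((h[...,0]<8)|(h[...,0]>172))&(h[...,1]>170)&(h[...,2]>80)
n,l,st,ce=cv2.connectedComponentsWithStats(m.astype(np.uint8))
from h import wplane
for i in range(1,n):
    if st[i,4]>150:
        q=np.argwhere(l==i)[:,::-1];P=np.array([wplane("w4.npz",x,.09)[:2] for x in q]);u=np.linalg.svd(P-P.mean(0),full_matrices=False)[2][0]
        print(st[i],P.mean(0).round(4),"ang",np.degrees(np.arctan2(u[1],u[0]))%180)
E
```

```text
12.0 [ 0.5011 -0.1107  0.0757] F [-9.8 -3.7 11.9] rail -8.5 perp -6.1 Mz 0.209 knob+ 0.321 tau6 0.232 0.0159 108.7
12.17 [ 0.5011 -0.1107  0.0757] F [-10.6  -3.2  11.8] rail -9.4 perp -5.8 Mz 0.166 knob+ 0.322 tau6 0.176 0.0159 108.7
12.58 [ 0.5034 -0.11    0.075 ] F [-0.2  0.3 -0.4] rail -0.2 perp 0.3 Mz 0.044 knob+ 0.320 tau6 0.0 0.0515 0.0
13.17 [ 0.5038 -0.1102  0.2262] F [-0.3  0.3 -1. ] rail -0.4 perp 0.2 Mz 0.044 knob+ 0.320 tau6 0.0 0.0512 0.0
mean diff 7.983157894736842 ((0.1075816255392894, 0.44358996505336634), 0.8484072008066708)
[310 168  18  48 486] [ 0.5002 -0.1082] ang 95.06813573276794
[298 325  54  15 299] [ 0.5199 -0.2753] ang 20.97182287014394
[301 338  54  12 279] [ 0.5269 -0.2989] ang 15.75456811201039
```

```bash
python3 -c "
from bench import bot;print(bot.job_done())"
```

```text
the job is handed in; nothing more can be done
None
```

I handed the job in at about 13 s: the knob was broken loose and backed off 2.4 rad, the board was seated in both grooves under light pressure, and the knob was nipped back to about half its original tightness. The gripper has let go and is clear, and it touched neither the tools nor the tin.

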